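Latch the microphone case

ROBOT

A 6-joint arm with a two-finger parallel gripper is mounted at the origin on the work surface. World frame = base frame: x ahead of the robot, y to its left, z up, the work surface at z = 0. Lengths are in mm, angles in degrees, forces in N, time in s.
With the tool pointing down it reaches from about 300 to 850 mm from the base axis. Payload 4.2 kg.
Tool frame: the origin (TCP) lies midway between the tips of the shut fingers; the grasp point (between the pads) lies env.hold_point_z behind it (env.hold_point_z is the distance from the TCP to the grasp point, in mm); z points along the fingers, y is the line along which they close (so a half turn about z gives the same grasp; the last joint's range is limited). The gripper opens to 91 mm and grips with 3 to 60 N. Pads are 32 mm wide; open, the fingers measure 118 mm over their backs; the gripper's body (76 mm by 178 mm) begins 60 mm behind the grasp point.
Start: joints at [70.474, 18.312, 89.639, -0, 72.044, -1.146], TCP at [181.315, 545.681, 213.976] pointing down, gripper open.
Joint ranges: [-177.97, 177.97], [-48.28, 115.42], [12.27, 149.76], [-77.06, 257.06], [2.81, 150.46], [-146.56, 146.56]. Speed limits (degrees/s): [147.25, 147.25, 180, 180, 180, 180].

INTERFACE

Orientations are given as [roll, pitch, yaw] about the fixed x, y, z axes, in that order (R = Rz(yaw) Ry(pitch) Rx(roll)).
In Python, from workcell import env, viewer, spotter gives the robot as it stands.
- The arm moves only by the tool apply_moves, never from a script. Its arguments are lists of equal length, an entry for each row: "delta_pos": the shift along the world's x, y, z normalised to -1 to 1, where 1 is 120 mm, a list of three; "rot": the turn, a rotation vector about the world's x, y, z normalised to -1 to 1, where 1 is 1.5 rad, a list of three; "hand": the opening, from 0 (shut) to 1 (fully open). A call has 1 to 10 rows; each row is the pose to reach, as a shift and turn from the pose commanded when the call began; what a row does not reach only later rows make up. A row lasts 1/12 s, in which the tool goes at most 41.7 mm and 7.16 degrees, less where a joint would pass 70% of its speed; a pose out of reach is approached as far as the arm can. A call with a number of a shift or a turn outside -1 to 1 is refused whole. A call with a gripper value outside its range is refused whole. The fingers move at their own pace and stop on an object; "newtons" is the grip in N (left out, the last holds). Time passes only in rows, so rows that repeat a pose let the fingers close. It gives the time, the measured TCP pose, the force, the opening and the grip force at its end, in the units of the state.
- env.state(): the state, without advancing time (a new reading comes with each control period).
- viewer.grab_frame(name): name is "side" or "top" or "wrist"; returns a dict with "pixels" (480x640x3 uint8, red, green, blue), "camera_matrix" (3x3 intrinsics, pixels), "k1" (the pictures are not rectified: a ray, as slopes to the right and down, at radius r is drawn at 1 + k1 r^2 times it, then the intrinsics apply), "R" (3x3) and "t" (3): a world point X has camera coordinates R X + t; the wrist camera has in their place "mount" (4x4, takes a point from camera to tool coordinates, whose origin is the TCP and whose axes are the flange's). Camera axes: x right, y down, z forward; pixel columns grow to the right and rows downward; lengths in mm; the calibration is good to about 2 mm. A picture is of the moment at which its call begins: read the wrist's pose just before it. There is no depth.
- env.job_done(): hands the job in; it is judged then, once.
Trained networks look in a picture, given as the dict that the camera call returned (one of the last four; its "shot" number tells which), for a name from the list of things; names that differ only in an ending like _2 or _b are one class to them, and where a whole thing is asked for, a point or a joint stands for the part that bears it (a point fixed in the world has none). Each returns a list of dicts, best first, with "score" (0 to 1); they miss things now and then, are a little off and sometimes report something else, mostly with a low value. They report only what shows in the picture. A call takes as long as a camera call.
- spotter.trace(picture, query): "mask" (480x640 bool, what is visible of it) and "box" ([centre column, centre row, width, height] in pixels, round what is visible of it).
- spotter.landmark_of(picture, query): "position" ([column, row] in pixels: a listed point, or the origin of a listed thing).
The state is a dict: "time_s": time; "qpos": joint angles; "qvel": joint speeds; "effort": joint torques, N m; "ee_pos": TCP position; "ee_rot": TCP orientation; "force": force on the tool from outside, world axes, zero at the start; "torque": the same for the moment, N m; "gripper_width": finger opening in mm; "gripper_force": force on a finger pad.
Only numpy, scipy, OpenCV 4.12 (cv2) and the standard library are available. Lean on these libraries where they do the work, as an engineer would, in place of code of your own. Each camera call takes 0.05 s, during which the arm holds its last target. There are 200 camera calls.

TASK

The hard case on the desk stands with its lid sprung slightly ajar. Hook the latch's wire hoop over the keeper on the lid, drawing it back gently by feel only until it just catches, without pulling the lid in by it, let go, and then throw the lever over past centre until it lies fully home and the lid is clamped. Use no great force on the lever or case, and leave the things around the case alone.

Things in the scene. Friction and masses are not known exactly. Their poses are not given: they have to be found in the camera images.
- case: Grey hard case standing in a wooden cradle fixed to the desk. Origin on the desk under the seam, z up; x runs from the body shell (x -90 to 0 mm) to the lid shell, y along the 260 mm length. Flat top at z = 160 mm. The latch lies on the top at y = 0, works in the case's x-z plane, and stands at most 115 mm above the top. Pushing over 30 N on case or latch breaks it.
- lid (a joint): Angle (rad) of the lid shell about its bottom edge (axis along y at x 0, z 18 mm in the case frame). 0 shut; 0.11 the sprung-open start, its top some 16 mm out along +x. A seal pushes it open against a stop: about 8 N at the keeper before it moves at all, then 1.5 N more per mm. Dragging it in by over 1 mm with the hoop is too much. Clamped, it ends anywhere from 0.005 to 0.08.
- lid_keeper (a point): Point on the lid's flat top, y = 0: foot of the keeper's hook face (facing +x) at its middle setting; axes as the lid's, tilting with it. The keeper is a steel block 26 mm wide (y), 24 tall, 8 thick, with a lip on top (18.5 to 24 mm above the lid) overhanging its +x face by 3.5 mm. It is screw-adjusted: the face really stands anywhere within 5.5 mm either way along x, unmeasured: feel for it.
- bar_seat (a point): Where the centre of the hoop's bar belongs at the keeper's middle setting: 3 mm in +x of point lid_keeper and 13 mm above it; axes as the lid's. The real seat lies up to 5.5 mm either way along x: bar touching the hook face, under the lip, its centre 8 to 15.5 mm above the lid. A bar left about 2 mm or more off the face is not caught and lifts away again.
- lever (a joint): Angle (rad) of the steel lever about its axis: 0 upright, negative leaning towards the keeper (stop at -0.9), positive thrown back towards the case's -x; fully home on its stop at 1.72. The clamp passes centre near 1.48 and beyond about 1.6 pulls itself home. Unloaded, it stays where left by slight friction (0.018 N m). Closing takes up to about 8 N at 48 mm from the axis.
- lever_axis (a point): Lever axis, at y = 0, x = -30 mm, z = 180 mm in the case frame; axes as the case's. The lever is a plate 26 mm wide (y) and 4 mm thick, reaching 62 mm from this axis, with a 7 mm thick, 30 mm wide end over its last 8 mm.
- lever_tip (a point): Free end of the lever, 62 mm from its axis. z points along the lever from axis to tip; x is the side facing the keeper when upright.
- hoop: Wire hoop (6 mm steel wire) carried by the lever: origin on its pivot, on the lever 18 mm from the lever's axis. x runs along its two arms (y -22 and +22 mm) to the cross bar 81 mm away. It swings about y and keeps its angle to the lever by slight friction, so turning the lever back also lifts a hoop that is not caught under the lip. Pulling it swings the lever along (1 to 3 N of drag).
- hoop_bar (a point): Centre of the hoop's cross bar (6 mm thick, between the arms, 38 mm clear inside). On each end of the bar is a round button 12 mm across; the flat outer faces of the two buttons are 58 mm apart along y: pinch the hoop there, from above. Axes as the hoop's.
- mug: White mug, 80 mm wide, 95 mm tall, standing on the desk by the case; origin under its base. Leave alone.
- mouse: Black computer mouse, 100 x 58 x 32 mm, on the desk; origin under its centre. Leave alone.
- speaker: Small black desk speaker, 80 x 85 x 140 mm tall; origin under its base. Leave alone.

How it is judged:
By the outcome, as a careful person would: the job done as asked, in the order asked, and still so for the second after the job is handed in, with the robot touching nothing.
It also fails if it takes over 72 s, if anything falls off the work surface, if the arm or the gripper's body presses on something with over 40 N, if the wrist force passes 120 N, or if a joint passes its speed limit or range.

## Working session

There is one attempt and no reset: what is moved stays moved. The work goes in short steps, Python scripts to look and compute and a tool call to move; the robot and the scene stay as the last step left them, time stands still between calls to the robot, and variables do not carry over. Pictures are saved under pics/ and viewed, at most 10 in all, crops included, and the job is handed in when it is done.

Besides the shell and the picture viewer there is one more tool, called after "Request:" as name(argument=value, ...) on one line, values as JSON. apply_moves: Moves the arm, as the interface text tells. Its arguments: {"type":"object","properties":{"delta_pos":{"type":"array"},"rot":{"type":"array"},"hand":{"type":"array"},"newtons":{"type":"number"}},"required":["delta_pos","rot","hand"]}

```bash
mkdir -p pics; ls; cat > h.py <<'E'
import numpy as np, cv2
from workcell import env, viewer, spotter
from scipy.spatial.transform import Rotation as Ro
def cam(f):
    if 'mount' in f:
        s=f['_s']; M=np.array(f['mount']); Rt=Ro.from_euler('xyz',s['ee_rot'],degrees=True).as_matrix()
        Rc=Rt@M[:3,:3]; c=Rt@M[:3,3]+np.array(s['ee_pos']); return Rc.T,-Rc.T@c
    return np.array(f['R']),np.array(f['t'])
def grab(n):
    s=env.state(); f=viewer.grab_frame(n)
    if 'mount' in f: f['_s']=s
    return f
def ray(f,px):
    K=np.array(f['camera_matrix']); k=f['k1']
    d=np.linalg.solve(K,[px[0],px[1],1])[:2]; u=d.copy()
    for _ in range(20): u=d/(1+k*(u@u))
    R,t=cam(f); v=R.T@np.array([u[0],u[1],1]); return -R.T@t, v/np.linalg.norm(v)
def proj(f,X):
    R,t=cam(f); c=np.array(X)@R.T+t; u=c[...,:2]/c[...,2:]; r2=(u**2).sum(-1,keepdims=True)
    K=np.array(f['camera_matrix']); u=u*(1+f['k1']*r2); return u@K[:2,:2].T+K[:2,2]
def onz(f,px,z):
    c,v=ray(f,px); return c+v*(z-c[2])/v[2]
def tri(obs):
    A=np.zeros((3,3));b=np.zeros(3)
    for f,p in obs:
        c,v=ray(f,p);P=np.eye(3)-np.outer(v,v);A+=P;b+=P@c
    X=np.linalg.solve(A,b)
    return X,[float(np.linalg.norm(proj(f,X)-p)) for f,p in obs]
def save(f,n): cv2.imwrite(f'pics/{n}.png',cv2.cvtColor(f['pixels'],cv2.COLOR_RGB2BGR))
E
python3 - <<'E'
from h import *
np.set_printoptions(precision=1,suppress=True)
print(env.hold_point_z, env.state())
fs={n:grab(n) for n in('side','top','wrist')}
for n,f in fs.items():
    save(f,n+'0')
    R,t=cam(f);print(n,-R.T@t,R[2])
for q in ['case','lid_keeper','bar_seat','lever_axis','lever_tip','hoop','hoop_bar','mug','mouse','speaker']:
    ob=[]
    for n,f in fs.items():
        r=spotter.landmark_of(f,q)
        if r: print(q,n,np.round(r[0]['position'],1),round(r[0]['score'],2)); 
        if r and r[0]['score']>.4: ob.append((f,np.array(r[0]['position'])))
    if len(ob)>1: print('   ',*tri(ob))
E
```

```text
pics
18.8 {'time_s': 0.0, 'qpos': array([70.5, 18.4, 89.7, -0. , 72. , -1.1]), 'qvel': array([-0. ,  0. ,  0.1, -0.1,  0.1,  0.1]), 'effort': array([ -0. , -41.2, -23.2,   0.1,   0. ,  -0. ]), 'ee_pos': array([181.1, 545.2, 213.1]), 'ee_rot': array([-179.9,   -0. ,  161.6]), 'force': array([ 0.4, -0.5,  0.3]), 'torque': array([ 0., -0., -0.]), 'gripper_force': 0.0, 'gripper_width': 90.97349646223026}
side [663.  700.6 941. ] [-0.1 -0.6 -0.8]
top [509.7  58.4 945.7] [ 0.  0. -1.]
wrist [104.8 572.2 382.6] [ 0.3 -0.1 -1. ]
case side [275.6 260.8] 0.18
case top [302.6 215.2] 0.75
lid_keeper side [277.3 264.2] 0.78
lid_keeper top [292.6 187.1] 0.67
    [625.9 112.4 157.6] [0.3954478164171811, 0.36842546412094307]
bar_seat side [274.8 259.5] 0.67
bar_seat top [292.3 187.3] 0.56
    [626.5 111.6 168.9] [1.2227516871214836, 1.1455632841179004]
lever_axis side [314.7 242.6] 0.82
lever_axis top [299.9 226.7] 0.59
    [558.   96.7 176.8] [1.113837960929027, 1.067163782069612]
lever_tip side [307.  216.9] 0.97
lever_tip top [298.5 214.9] 0.67
    [570.5  96.3 243.1] [0.00640863715322216, 0.006354980048767091]
hoop side [312.3 238.9] 0.69
hoop top [298.3 219.6] 0.56
    [565.6  99.6 192.1] [0.9613299528423352, 0.9253992369378602]
hoop_bar side [267.6 232.6] 0.62
hoop_bar top [289.9 183.5] 0.86
    [627.7 110.  234.6] [4.541610939177653, 4.40468884217034]
mug top [398.5 185.1] 0.76
mouse side [379.4 286.1] 0.91
mouse top [307.8 291.1] 0.69
    [434.6  86.5   0.8] [0.812992875354945, 0.7469442457146828]
speaker side [347.4 419.7] 0.94
speaker top [191.6 229.3] 0.85
    [556.3 333.7  -0.5] [0.7228183327316227, 0.5676097965807916]
```

```bash
python3 - <<'E'
import cv2,numpy as np
a=cv2.imread('pics/side0.png')[150:350,200:450];b=cv2.imread('pics/top0.png')[110:310,190:440]
c=np.hstack([cv2.resize(a,None,fx=1.6*1,fy=1.6,interpolation=cv2.INTER_CUBIC),cv2.resize(b,None,fx=1.6,fy=1.6,interpolation=cv2.INTER_CUBIC)])
cv2.imwrite('pics/c0.png',c)
E
```

```text
(no output)
```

View pics/c0.png

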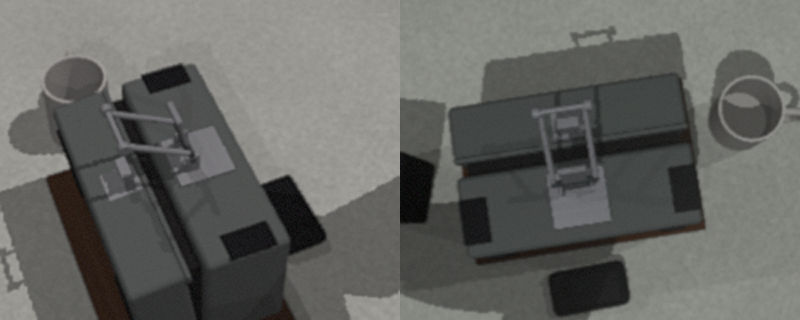

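The images show the case with its x axis pointing away from the robot, yawed about 8°. The lever is near upright and the hoop is raised over the keeper. I'll fly up and over with a matching yaw.

Request:
apply_moves(delta_pos=[[0.3, -0.3, 0.3], [0.6, -0.6, 0.6], [0.8, -0.8, 0.9], [1, -1, 1], [1, -1, 1]], rot=[[0, 0, 0.08], [0, 0, 0.16], [0, 0, 0.24], [0, 0, 0.313], [0, 0, 0.313]], hand=[1, 1, 1, 1, 1])

```text
time_s: 2.07
ee_pos: [302.1, 424.5, 335.5]
ee_rot: [180.0, 0.0, -171.2]
force: [0.3, -0.3, 0.1]
gripper_width: 91.1
gripper_force: 0.0
```

Request:
apply_moves(delta_pos=[[0.3, -0.3, 0], [0.6, -0.6, 0], [0.9, -0.9, 0], [1, -1, 0], [1, -1, 0]], rot=[[0, 0, 0], [0, 0, 0], [0, 0, 0], [0, 0, 0], [0, 0, 0]], hand=[1, 1, 1, 1, 1])

```text
time_s: 2.48
ee_pos: [425.4, 301.0, 333.9]
ee_rot: [-179.8, 0.1, -171.9]
force: [-1.3, 0.4, -0.4]
gripper_width: 91.3
gripper_force: 0.0
```

Request:
apply_moves(delta_pos=[[0.3, -0.3, 0], [0.6, -0.6, 0], [0.9, -0.9, 0], [1, -1, 0], [1, -1, 0]], rot=[[0, 0, 0], [0, 0, 0], [0, 0, 0], [0, 0, 0], [0, 0, 0]], hand=[1, 1, 1, 1, 1])

```text
time_s: 2.9
ee_pos: [545.3, 181.2, 333.0]
ee_rot: [-179.8, 0.1, -171.8]
force: [-0.6, 0.2, 0.4]
gripper_width: 91.2
gripper_force: 0.0
```

Request:
apply_moves(delta_pos=[[0.3, -0.3, 0], [0.6, -0.6, 0], [0.72, -0.63, 0], [0.72, -0.63, 0], [0.72, -0.63, 0]], rot=[[0, 0, 0], [0, 0, 0], [0, 0, 0], [0, 0, 0], [0, 0, 0]], hand=[1, 1, 1, 1, 1])

```text
time_s: 3.32
ee_pos: [628.2, 109.8, 332.7]
ee_rot: [180.0, -0.1, -171.6]
force: [-0.7, 0.8, -0.5]
gripper_width: 91.3
gripper_force: 0.0
```

```bash
python3 - <<'E'
from h import *
np.set_printoptions(precision=1,suppress=True)
s=env.state();print(s['time_s'],s['ee_pos'],s['ee_rot'],s['force'],s['qpos'])
fs={n:grab(n) for n in('side','top','wrist')}
for n,f in fs.items():
    save(f,n+'1')
for q in ['case','lid_keeper','bar_seat','lever_axis','lever_tip','hoop','hoop_bar','mug']:
    ob=[]
    for n,f in fs.items():
        r=spotter.landmark_of(f,q)
        if r: print(q,n,np.round(r[0]['position'],1),round(r[0]['score'],2)); 
        if r and r[0]['score']>.4: ob.append((f,np.array(r[0]['position'])))
    if len(ob)>1: print('   ',*tri(ob))
E
```

```text
3.3167 [628.2 109.8 332.7] [ 180.    -0.1 -171.6] [-0.7  0.8 -0.5] [  8.9  21.9  67.5   0.   90.7 -89.6]
case top [302.8 216.3] 0.95
case wrist [314.  165.3] 0.95
    [582.7  98.6  49.5] [1.0200578468134174, 1.591167542849482]
lid_keeper side [276.1 263.1] 0.8
lid_keeper top [292.8 189.7] 0.77
lid_keeper wrist [316. 216.] 0.64
    [624.1 110.  156.3] [1.772426253853675, 1.534110240189731, 1.550699139040813]
bar_seat side [272.5 261.5] 0.59
bar_seat top [294.3 182.5] 0.82
bar_seat wrist [315.2 225.6] 0.8
    [632.7 109.2 162.3] [0.21692949550898716, 0.7293123785991059, 0.9110267214235526]
lever_axis side [316.9 242.6] 0.7
lever_axis top [300.6 223.6] 0.67
lever_axis wrist [312.9 152.4] 0.75
    [559.2  96.6 177.5] [1.8552151436436555, 1.3722363240088868, 0.7880471541887484]
lever_tip side [308.  217.2] 0.55
lever_tip top [298.  214.5] 0.58
lever_tip wrist [310.7 171.7] 0.84
    [570.6  97.5 243.9] [0.8840528045208075, 0.44689035618464845, 1.1636420221532782]
hoop side [313.6 238.4] 0.6
hoop top [294.2 219.7] 0.81
hoop wrist [316.7 219.4] 0.47
    [579.9 110.5 222.3] [11.585081063295313, 10.376804209248128, 38.23814032450874]
hoop_bar side [270.6 231.5] 0.72
hoop_bar top [292.6 179.2] 0.81
hoop_bar wrist [315.  247.7] 0.74
    [629.4 108.5 237.3] [0.23759101945049516, 1.6033408915778098, 2.7783819284262767]
mug top [307.7 290.2] 0.67
```

View pics/wrist1.png

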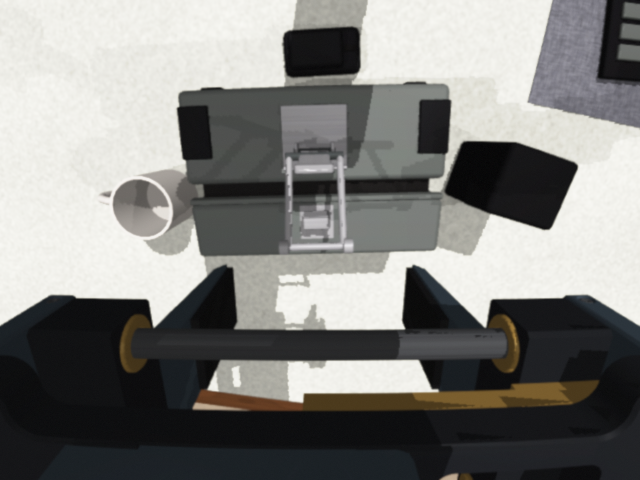

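The wrist picture shows the hoop bar's buttons at (285,247) and (348,246). The case edges tilt about 1.3°, so I'll add that yaw. The bar is at about (629.5, 108.5, 238), which fits the 81 mm hoop and the lever geometry. I'll descend and pinch it lightly.

Request:
apply_moves(delta_pos=[[0.01, -0.01, -0.25], [0.01, -0.01, -0.5], [0.01, -0.01, -0.75], [0.01, -0.01, -0.845], [0.01, -0.01, -0.845], [0.01, -0.01, -0.845]], rot=[[0, 0, 0.015], [0, 0, 0.015], [0, 0, 0.015], [0, 0, 0.015], [0, 0, 0.015], [0, 0, 0.015]], hand=[1, 1, 1, 1, 1, 1])

```text
time_s: 5.17
ee_pos: [628.9, 108.9, 232.5]
ee_rot: [180.0, -0.0, -170.2]
force: [-0.2, 0.4, -0.2]
gripper_width: 91.0
gripper_force: 0.0
```

Request:
apply_moves(delta_pos=[[0, 0, 0], [0, 0, 0], [0, 0, 0], [0, 0, 0], [0, 0, 0], [0, 0, 0]], rot=[[0, 0, 0], [0, 0, 0], [0, 0, 0], [0, 0, 0], [0, 0, 0], [0, 0, 0]], hand=[0.75, 0.7, 0.66, 0.6, 0.55, 0.55], newtons=10)

```text
time_s: 5.67
ee_pos: [629.2, 108.8, 233.0]
ee_rot: [-180.0, 0.1, -170.2]
force: [0.1, -0.4, 0.7]
gripper_width: 57.8
gripper_force: 10.0
```

```bash
python3 - <<'E'
from h import *
np.set_printoptions(precision=1,suppress=True)
s=env.state();print(s['time_s'],s['ee_pos'],s['ee_rot'],s['force'],s['gripper_width'],s['gripper_force'])
fs={n:grab(n) for n in('side','top','wrist')}
for q in ['lid_keeper','bar_seat','lever_axis','lever_tip','hoop_bar']:
    ob=[]
    for n,f in fs.items():
        r=spotter.landmark_of(f,q)
        if r: print(q,n,np.round(r[0]['position'],1),round(r[0]['score'],2)); 
        if r and r[0]['score']>.4: ob.append((f,np.array(r[0]['position'])))
    if len(ob)>1: print('   ',*tri(ob))
a=fs['wrist']['pixels'][80:480,100:540];b=fs['side']['pixels'][150:350,190:370]
c=np.hstack([a[:400,:440],cv2.resize(b,(360,400),interpolation=cv2.INTER_CUBIC)])
cv2.imwrite('pics/c2.png',c[...,::-1])
E
```

```text
5.6667 [629.2 108.8 233. ] [-180.     0.1 -170.2] [ 0.1 -0.4  0.7] 57.79057884092759 9.999974817037582
lid_keeper side [276.7 264. ] 0.61
lid_keeper top [293.4 188.8] 0.77
lid_keeper wrist [319.  244.7] 0.7
    [625.1 110.  154.7] [0.5890081852909909, 0.830708721079133, 1.0540733419931871]
bar_seat side [271.7 264.1] 0.84
bar_seat top [292.2 182.9] 0.8
bar_seat wrist [318.8 257.7] 0.86
    [634.  111.8 159.1] [0.19188304210973658, 0.719795108305795, 1.5652239644144195]
lever_axis side [316.1 242.9] 0.85
lever_axis top [299.  226.6] 0.7
lever_axis wrist [318.2 154.7] 0.77
    [557.9  98.  177.8] [0.09044708127185988, 1.0003019201532155, 2.9729289635594807]
lever_tip side [307.5 216. ] 0.67
lever_tip top [295.5 213.4] 0.82
lever_tip wrist [314.4 187.2] 0.97
    [571.   99.3 248.9] [0.5597539824378029, 1.1840142588236329, 3.7361146910739693]
hoop_bar side [344.3 420.3] 0.6
hoop_bar wrist [317. 301.] 0.8
    [640.1 227.1  22.7] [80.48066149773456, 118.08852036940482]
```

View pics/c2.png

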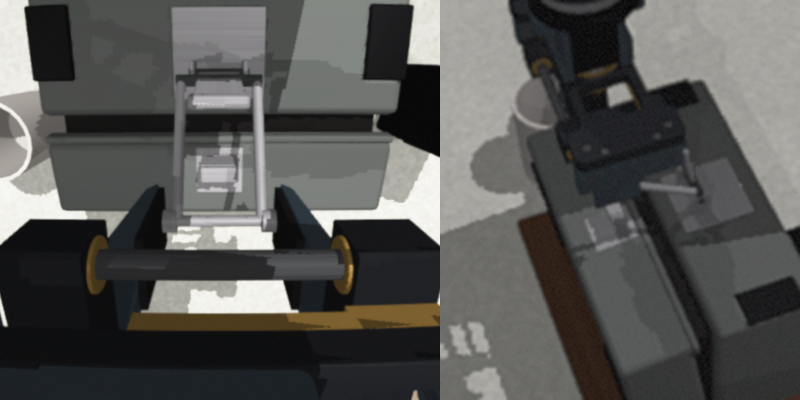

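Pinched on the buttons at 57.8 mm. I'll lower the bar, carry it out beyond the keeper, and then look at it.

Request:
apply_moves(delta_pos=[[0, 0, -0.06], [0, 0, -0.12], [0, 0, -0.18], [0, 0, -0.24], [0.035, 0.006, -0.26], [0.07, 0.012, -0.27], [0.105, 0.018, -0.275], [0.136, 0.023, -0.275], [0.136, 0.023, -0.275]], rot=[[0, 0, 0], [0, 0, 0], [0, 0, 0], [0, 0, 0], [0, 0, 0], [0, 0, 0], [0, 0, 0], [0, 0, 0], [0, 0, 0]], hand=[0.55, 0.55, 0.55, 0.55, 0.55, 0.55, 0.55, 0.55, 0.55])

```text
time_s: 7.32
ee_pos: [645.5, 111.8, 198.8]
ee_rot: [180.0, -0.1, -170.2]
force: [-2.4, -1.4, -1.2]
gripper_width: 57.7
gripper_force: 10.0
```

```bash
python3 - <<'E'
from h import *
np.set_printoptions(precision=1,suppress=True)
s=env.state();print(s['time_s'],s['ee_pos'],s['ee_rot'],s['force'],s['gripper_width'],s['gripper_force'])
f=grab('wrist')
for q in ['lid_keeper','bar_seat','lever_axis','lever_tip','hoop_bar']:
    r=spotter.landmark_of(f,q)
    if r: print(q,r[0])
    if q=='hoop_bar':
        for z in (4,6,8,10): print(z,onz(f,r[0]['position'],s['ee_pos'][2]+z))
    if q=='lid_keeper':
        for z in (155,157,159): print(z,onz(f,r[0]['position'],z))
print('tcp px',proj(f,np.array(s['ee_pos'])))
cv2.imwrite('pics/c3.png',cv2.resize(f['pixels'][130:360,200:440],None,fx=2.5,fy=2.5,interpolation=cv2.INTER_CUBIC)[...,::-1])
E
```

```text
7.3167 [645.5 111.8 198.8] [ 180.    -0.1 -170.2] [-2.4 -1.4 -1.2] 57.707208203903626 10.00026136636734
lid_keeper {'position': [319.7, 235.2], 'score': 0.62}
155 [624.6 109.7 155. ]
157 [624.1 109.6 157. ]
159 [623.5 109.5 159. ]
bar_seat {'position': [316.3, 209.0], 'score': 0.73}
lever_axis {'position': [316.4, 125.1], 'score': 0.87}
lever_tip {'position': [315.8, 209.3], 'score': 0.73}
hoop_bar {'position': [321.2, 300.8], 'score': 0.56}
4 [646.8 114.2 202.8]
6 [645.8 114.  204.8]
8 [644.8 113.9 206.8]
10 [643.8 113.7 208.8]
tcp px [317.  294.7]
```

View pics/c3.png

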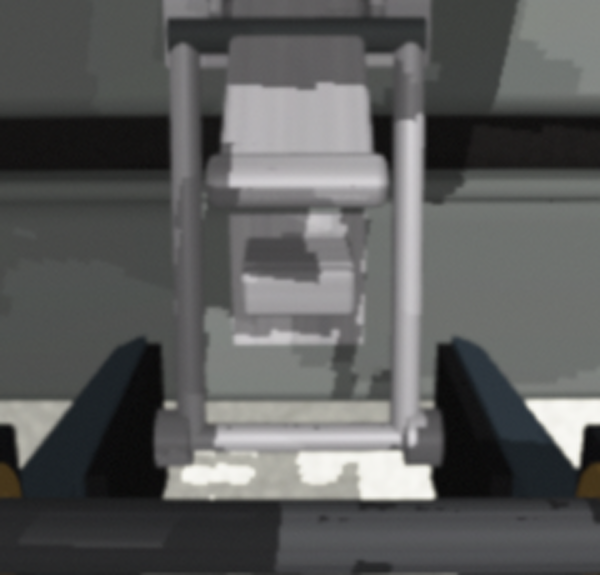

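The bar (crop (300,437)) is out beyond the keeper lip, whose front edge is at crop (298,275–313). The hoop is centred on it. I'll work out the lip's position and then lower.

```bash
python3 - <<'E'
from h import *
np.set_printoptions(precision=1,suppress=True)
f=grab('wrist')
print(onz(f,[319.4,255.2],175.3),onz(f,[319.4,240.5],180.8),onz(f,[319.4,267],156.5))
s=env.state();print(s['ee_pos'],s['force'])
E
```

```text
[631.6 110.7 175.3] [621.1 108.8 180.8] [646.1 113.2 156.5]
[645.6 111.7 199.9] [-1.3 -1.5 -1.3]
```

Request:
apply_moves(delta_pos=[[0, 0, -0.05], [0, 0, -0.1], [0, 0, -0.15], [0, 0, -0.18], [0, 0, -0.2], [0, 0, -0.21], [0, 0, -0.21]], rot=[[0, 0, 0], [0, 0, 0], [0, 0, 0], [0, 0, 0], [0, 0, 0], [0, 0, 0], [0, 0, 0]], hand=[0.55, 0.55, 0.55, 0.55, 0.55, 0.55, 0.55])

```text
time_s: 8.25
ee_pos: [645.6, 111.7, 174.1]
ee_rot: [180.0, 0.0, -170.2]
force: [3.3, -0.2, 0.0]
gripper_width: 57.7
gripper_force: 10.0
```

Request:
apply_moves(delta_pos=[[0, 0, -0.03], [0, 0, -0.06], [0, 0, -0.085], [0, 0, -0.1], [0, 0, -0.11], [0, 0, -0.12], [0, 0, -0.12]], rot=[[0, 0, 0], [0, 0, 0], [0, 0, 0], [0, 0, 0], [0, 0, 0], [0, 0, 0], [0, 0, 0]], hand=[0.55, 0.55, 0.55, 0.55, 0.55, 0.55, 0.55])

```text
time_s: 8.83
ee_pos: [644.6, 111.5, 159.5]
ee_rot: [180.0, -0.1, -170.2]
force: [-1.2, -1.1, 2.0]
gripper_width: 57.7
gripper_force: 10.0
```

Request:
apply_moves(delta_pos=[[0, 0, -0.008], [0, 0, -0.016], [0, 0, -0.016]], rot=[[0, 0, 0], [0, 0, 0], [0, 0, 0]], hand=[0.55, 0.55, 0.55])

```text
time_s: 9.08
ee_pos: [645.2, 111.6, 157.9]
ee_rot: [180.0, -0.0, -170.2]
force: [-0.8, -1.8, 0.3]
gripper_width: 57.7
gripper_force: 10.0
```

Request:
apply_moves(delta_pos=[[0, 0, -0.006], [0, 0, -0.012], [0, 0, -0.012], [0, 0, -0.012]], rot=[[0, 0, 0], [0, 0, 0], [0, 0, 0], [0, 0, 0]], hand=[0.55, 0.55, 0.55, 0.55])

```text
time_s: 9.42
ee_pos: [645.3, 111.7, 156.6]
ee_rot: [180.0, 0.0, -170.2]
force: [0.0, -0.4, -0.0]
gripper_width: 57.6
gripper_force: 10.0
```

Request:
apply_moves(delta_pos=[[0, 0, -0.004], [0, 0, -0.009], [0, 0, -0.009], [0, 0, -0.009]], rot=[[0, 0, 0], [0, 0, 0], [0, 0, 0], [0, 0, 0]], hand=[0.55, 0.55, 0.55, 0.55])

```text
time_s: 9.75
ee_pos: [645.3, 111.7, 156.3]
ee_rot: [180.0, 0.0, -170.2]
force: [-1.2, -1.1, 4.8]
gripper_width: 58.3
gripper_force: 11.8
```

Contact with the lid at TCP z ≈ 156.4, as predicted. I'll raise about 5 mm and then draw back along -x of the case.

Request:
apply_moves(delta_pos=[[0, 0, 0.025], [0, 0, 0.05], [0, 0, 0.05], [-0.02, -0.003, 0.05], [-0.04, -0.007, 0.05], [-0.055, -0.009, 0.05], [-0.066, -0.011, 0.05], [-0.066, -0.011, 0.05], [-0.066, -0.011, 0.05]], rot=[[0, 0, 0], [0, 0, 0], [0, 0, 0], [0, 0, 0], [0, 0, 0], [0, 0, 0], [0, 0, 0], [0, 0, 0], [0, 0, 0]], hand=[0.55, 0.55, 0.55, 0.55, 0.55, 0.55, 0.55, 0.55, 0.55])

```text
time_s: 10.5
ee_pos: [636.6, 110.2, 161.5]
ee_rot: [180.0, -0.1, -170.2]
force: [2.0, -1.4, 1.0]
gripper_width: 57.8
gripper_force: 10.0
```

Request:
apply_moves(delta_pos=[[-0.004, -0.001, 0], [-0.008, -0.0014, 0], [-0.008, -0.0014, 0], [-0.008, -0.0014, 0]], rot=[[0, 0, 0], [0, 0, 0], [0, 0, 0], [0, 0, 0]], hand=[0.55, 0.55, 0.55, 0.55])

```text
time_s: 10.83
ee_pos: [636.2, 110.1, 161.5]
ee_rot: [180.0, -0.0, -170.2]
force: [1.0, 0.1, 0.4]
gripper_width: 58.0
gripper_force: 10.0
```

Request:
apply_moves(delta_pos=[[-0.004, -0.001, 0], [-0.008, -0.0014, 0], [-0.008, -0.0014, 0], [-0.008, -0.0014, 0]], rot=[[0, 0, 0], [0, 0, 0], [0, 0, 0], [0, 0, 0]], hand=[0.55, 0.55, 0.55, 0.55])

```text
time_s: 11.17
ee_pos: [635.3, 109.9, 161.5]
ee_rot: [180.0, -0.0, -170.2]
force: [2.3, 0.1, 0.2]
gripper_width: 57.7
gripper_force: 10.0
```

Request:
apply_moves(delta_pos=[[-0.004, -0.001, 0], [-0.008, -0.0014, 0], [-0.008, -0.0014, 0], [-0.008, -0.0014, 0]], rot=[[0, 0, 0], [0, 0, 0], [0, 0, 0], [0, 0, 0]], hand=[0.55, 0.55, 0.55, 0.55])

```text
time_s: 11.5
ee_pos: [634.3, 109.8, 161.5]
ee_rot: [180.0, -0.0, -170.2]
force: [2.3, -0.9, 0.3]
gripper_width: 57.8
gripper_force: 10.0
```

```bash
python3 - <<'E'
from h import *
np.set_printoptions(precision=1,suppress=True)
s=env.state();print(s['ee_pos'],s['force'],s['torque'])
f=grab('wrist');f2=grab('wrist');s=env.state();print(s['ee_pos'],s['force'])
cv2.imwrite('pics/c4.png',cv2.resize(f['pixels'][130:360,200:440],None,fx=2.5,fy=2.5,interpolation=cv2.INTER_CUBIC)[...,::-1])
E
```

```text
[634.3 109.8 161.5] [ 2.3 -0.9  0.3] [-0.1 -0.3 -0. ]
[634.3 109.8 161.5] [ 1.7 -1.1  0.5]
```

View pics/c4.png

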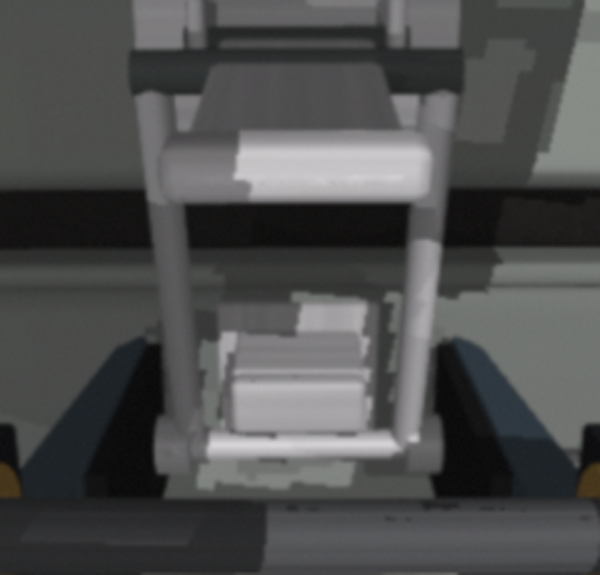

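The lip's lower front edge (crop row 432) now just meets the bar (row 433–455), so the bar is about to go under the lip. Continuing in small steps.

Request:
apply_moves(delta_pos=[[-0.004, -0.001, 0], [-0.008, -0.0014, 0], [-0.008, -0.0014, 0], [-0.008, -0.0014, 0]], rot=[[0, 0, 0], [0, 0, 0], [0, 0, 0], [0, 0, 0]], hand=[0.55, 0.55, 0.55, 0.55])

```text
time_s: 11.93
ee_pos: [633.4, 109.6, 161.5]
ee_rot: [180.0, -0.0, -170.2]
force: [1.7, -0.7, 0.0]
gripper_width: 58.0
gripper_force: 10.0
```

Request:
apply_moves(delta_pos=[[-0.004, -0.001, 0], [-0.008, -0.0014, 0], [-0.008, -0.0014, 0], [-0.008, -0.0014, 0]], rot=[[0, 0, 0], [0, 0, 0], [0, 0, 0], [0, 0, 0]], hand=[0.55, 0.55, 0.55, 0.55])

```text
time_s: 12.27
ee_pos: [632.4, 109.5, 161.5]
ee_rot: [180.0, -0.0, -170.2]
force: [1.7, -0.8, -0.7]
gripper_width: 57.9
gripper_force: 10.0
```

Request:
apply_moves(delta_pos=[[-0.004, -0.001, 0], [-0.008, -0.0014, 0], [-0.008, -0.0014, 0], [-0.008, -0.0014, 0]], rot=[[0, 0, 0], [0, 0, 0], [0, 0, 0], [0, 0, 0]], hand=[0.55, 0.55, 0.55, 0.55])

```text
time_s: 12.6
ee_pos: [631.4, 109.3, 161.5]
ee_rot: [180.0, -0.0, -170.2]
force: [1.7, -1.6, 0.2]
gripper_width: 57.9
gripper_force: 10.0
```

```bash
python3 - <<'E'
from h import *
for i in range(3): print(env.state()['force'].round(1)); f=grab('wrist')
E
```

```text
[ 1.7 -1.6  0.2]
[ 1.6 -1.   0.7]
[ 1.8 -1.1  0.1]
```

Baseline drag is about 1.7 N. Continuing.

Request:
apply_moves(delta_pos=[[-0.004, -0.001, 0], [-0.008, -0.0014, 0], [-0.008, -0.0014, 0], [-0.008, -0.0014, 0]], rot=[[0, 0, 0], [0, 0, 0], [0, 0, 0], [0, 0, 0]], hand=[0.55, 0.55, 0.55, 0.55])

```text
time_s: 13.08
ee_pos: [630.5, 109.1, 161.5]
ee_rot: [180.0, -0.0, -170.2]
force: [2.0, -1.1, 0.0]
gripper_width: 58.0
gripper_force: 10.0
```

Request:
apply_moves(delta_pos=[[-0.004, -0.001, 0], [-0.008, -0.0014, 0], [-0.008, -0.0014, 0], [-0.008, -0.0014, 0]], rot=[[0, 0, 0], [0, 0, 0], [0, 0, 0], [0, 0, 0]], hand=[0.55, 0.55, 0.55, 0.55])

```text
time_s: 13.42
ee_pos: [629.5, 108.9, 161.5]
ee_rot: [180.0, -0.0, -170.2]
force: [1.8, -1.2, 0.8]
gripper_width: 57.7
gripper_force: 10.0
```

Request:
apply_moves(delta_pos=[[-0.004, -0.001, 0], [-0.008, -0.0014, 0], [-0.008, -0.0014, 0], [-0.008, -0.0014, 0]], rot=[[0, 0, 0], [0, 0, 0], [0, 0, 0], [0, 0, 0]], hand=[0.55, 0.55, 0.55, 0.55])

```text
time_s: 13.75
ee_pos: [628.5, 108.8, 161.5]
ee_rot: [180.0, -0.0, -170.2]
force: [2.5, -1.7, 0.8]
gripper_width: 58.0
gripper_force: 10.0
```

```bash
python3 - <<'E'
from h import *
f=grab('wrist');print(env.state()['force'].round(1))
cv2.imwrite('pics/c5.png',cv2.resize(f['pixels'][130:360,200:440],None,fx=2.5,fy=2.5,interpolation=cv2.INTER_CUBIC)[...,::-1])
E
```

```text
[ 1.6 -1.7  0.8]
```

View pics/c5.png

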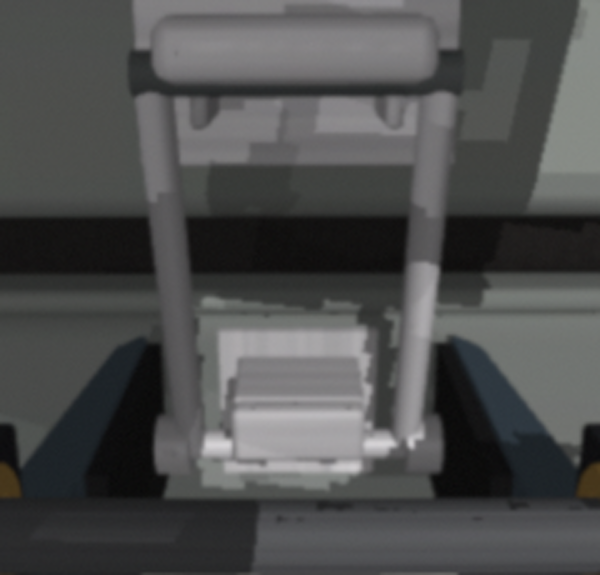

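The bar is now hidden under the lip (crop rows 405–460), and its ends show either side at row 445. I'll keep feeling for the face.

Request:
apply_moves(delta_pos=[[-0.003, -0.0005, 0], [-0.006, -0.001, 0], [-0.006, -0.001, 0], [-0.006, -0.001, 0]], rot=[[0, 0, 0], [0, 0, 0], [0, 0, 0], [0, 0, 0]], hand=[0.55, 0.55, 0.55, 0.55])

```text
time_s: 14.13
ee_pos: [627.9, 108.7, 161.5]
ee_rot: [180.0, -0.0, -170.2]
force: [1.8, -0.5, 1.0]
gripper_width: 57.9
gripper_force: 10.0
```

Request:
apply_moves(delta_pos=[[-0.003, -0.0005, 0], [-0.006, -0.001, 0], [-0.006, -0.001, 0], [-0.006, -0.001, 0]], rot=[[0, 0, 0], [0, 0, 0], [0, 0, 0], [0, 0, 0]], hand=[0.55, 0.55, 0.55, 0.55])

```text
time_s: 14.47
ee_pos: [627.1, 108.5, 161.5]
ee_rot: [180.0, -0.0, -170.2]
force: [1.0, -0.2, -0.4]
gripper_width: 57.8
gripper_force: 10.0
```

Request:
apply_moves(delta_pos=[[-0.003, -0.0005, 0], [-0.006, -0.001, 0], [-0.006, -0.001, 0], [-0.006, -0.001, 0]], rot=[[0, 0, 0], [0, 0, 0], [0, 0, 0], [0, 0, 0]], hand=[0.55, 0.55, 0.55, 0.55])

```text
time_s: 14.8
ee_pos: [626.4, 108.4, 161.5]
ee_rot: [180.0, -0.0, -170.2]
force: [1.6, -1.4, -0.0]
gripper_width: 57.5
gripper_force: 10.0
```

Request:
apply_moves(delta_pos=[[-0.003, -0.0005, 0], [-0.006, -0.001, 0], [-0.006, -0.001, 0], [-0.006, -0.001, 0]], rot=[[0, 0, 0], [0, 0, 0], [0, 0, 0], [0, 0, 0]], hand=[0.55, 0.55, 0.55, 0.55])

```text
time_s: 15.13
ee_pos: [626.3, 108.4, 161.6]
ee_rot: [180.0, 0.1, -170.2]
force: [3.3, -1.7, -1.1]
gripper_width: 57.7
gripper_force: 10.0
```

Request:
apply_moves(delta_pos=[[-0.004, -0.0007, 0], [-0.004, -0.0007, 0], [-0.004, -0.0007, 0]], rot=[[0, 0, 0], [0, 0, 0], [0, 0, 0]], hand=[0.55, 0.55, 0.55])

```text
time_s: 15.38
ee_pos: [626.2, 108.4, 161.6]
ee_rot: [180.0, 0.1, -170.2]
force: [5.7, -0.4, -1.0]
gripper_width: 57.7
gripper_force: 10.0
```

The face is felt: 5.7 N with no further motion. I'll ease off half a millimetre, release, and rise.

Request:
apply_moves(delta_pos=[[0.003, 0.0005, 0], [0.003, 0.0005, 0], [0.003, 0.0005, 0], [0.003, 0.0005, 0], [0.003, 0.0005, 0], [0.003, 0.0005, 0], [0.003, 0.0005, 0]], rot=[[0, 0, 0], [0, 0, 0], [0, 0, 0], [0, 0, 0], [0, 0, 0], [0, 0, 0], [0, 0, 0]], hand=[0.55, 0.66, 0.72, 0.8, 0.95, 0.95, 0.95])

```text
time_s: 15.97
ee_pos: [625.4, 108.4, 161.5]
ee_rot: [180.0, -0.0, -170.2]
force: [0.8, -0.1, 0.4]
gripper_width: 86.0
gripper_force: 0.0
```

Request:
apply_moves(delta_pos=[[0, 0, 0.15], [0, 0, 0.4], [0, 0, 0.65], [0, 0, 0.9], [0, 0, 1], [0, 0, 1], [0, 0, 1]], rot=[[0, 0, 0], [0, 0, 0], [0, 0, 0], [0, 0, 0], [0, 0, 0], [0, 0, 0], [0, 0, 0]], hand=[0.95, 0.95, 0.95, 0.95, 0.5, 0, 0])

```text
time_s: 16.55
ee_pos: [625.6, 108.3, 281.7]
ee_rot: [180.0, 0.0, -170.2]
force: [-0.2, -0.7, -1.1]
gripper_width: 69.3
gripper_force: 0.0
```

```bash
python3 - <<'E'
from h import *
np.set_printoptions(precision=1,suppress=True)
s=env.state();print(s['time_s'],s['ee_pos'],s['ee_rot'],s['force'],s['gripper_width'])
fs={n:grab(n) for n in('side','top','wrist')}
for q in ['lid_keeper','lever_axis','lever_tip','hoop_bar','hoop']:
    ob=[]
    for n,f in fs.items():
        r=spotter.landmark_of(f,q)
        if r: print(q,n,np.round(r[0]['position'],1),round(r[0]['score'],2)); 
        if r and r[0]['score']>.4: ob.append((f,np.array(r[0]['position'])))
    if len(ob)>1: print('   ',*tri(ob))
cv2.imwrite('pics/c6.png',np.hstack([fs['wrist']['pixels'][100:400,180:480],cv2.resize(fs['side']['pixels'][170:320,210:360],(300,300),interpolation=cv2.INTER_CUBIC)])[...,::-1])
E
```

```text
16.55 [625.6 108.3 281.7] [ 180.     0.  -170.2] [-0.2 -0.7 -1.1] 69.3284529382523
lid_keeper side [277.3 262.9] 0.89
lid_keeper top [292.2 183.6] 0.61
lid_keeper wrist [320.  235.8] 0.63
    [627.4 111.7 160.3] [1.4699074954037972, 2.870891895660079, 3.3329754400913734]
lever_axis side [314.4 241.8] 0.85
lever_axis top [297.2 227.1] 0.8
    [557.9 100.6 183.6] [1.8360476548462759, 1.760705756553189]
lever_tip side [324.6 213.8] 0.67
lever_tip top [300.8 234.6] 0.85
lever_tip wrist [316.6 139. ] 0.58
    [542.6  93.2 239.9] [0.31796936618845534, 1.7509451962692621, 5.653693852834944]
hoop_bar side [274.2 257.3] 0.73
hoop_bar top [294.1 187.7] 0.58
    [626.2 108.2 170.3] [1.599056026541734, 1.502365587868084]
hoop side [316.3 235.1] 0.87
hoop top [300.9 223.8] 0.57
    [558.3  95.  194.5] [1.079743438304028, 1.0450482582158838]
```

View pics/c6.png

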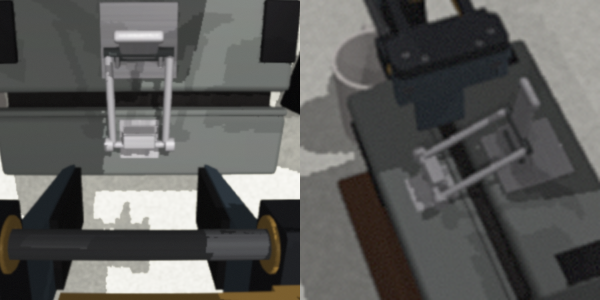

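The bar is seated under the lip, with the network placing it at (626,108,170), and the lever is at about 0.27 rad. I'll compute the push arc with the closed fingers tilted 20°.

```bash
cat > arc.py <<'E'
import numpy as np
A=np.array([559,97,180.]);x=np.array([.985,.170,0]);z=np.array([0,0,1.]);p=np.radians(20)
def tcp(th,r=50): 
    u=-r*np.sin(th)+2*np.cos(th)+16*np.cos(p); w=r*np.cos(th)+2*np.sin(th)+16*np.sin(p)
    return A+u*x+w*z
if __name__=='__main__':
    P0=A+20*x+54.5*z; print(P0)
    for k in range(0,26):
        th=.25+.06*k; print(round(th,2),np.round(tcp(th),1),np.round((tcp(th)-P0)/120,3))
E
python3 arc.py
```

```text
[578.7 100.4 234.5]
0.25 [563.5  97.8 234.4] [-0.126 -0.022 -0.001]
0.31 [560.7  97.3 233.7] [-0.15  -0.026 -0.007]
0.37 [557.8  96.8 232.8] [-0.174 -0.03  -0.014]
0.43 [555.1  96.3 231.8] [-0.197 -0.034 -0.023]
0.49 [552.4  95.9 230.5] [-0.219 -0.038 -0.033]
0.55 [549.7  95.4 229.1] [-0.241 -0.042 -0.045]
0.61 [547.2  95.  227.6] [-0.262 -0.045 -0.057]
0.67 [544.8  94.5 225.9] [-0.283 -0.049 -0.072]
0.73 [542.4  94.1 224.1] [-0.302 -0.052 -0.087]
0.79 [540.2  93.8 222.1] [-0.321 -0.055 -0.103]
0.85 [538.1  93.4 220. ] [-0.338 -0.058 -0.121]
0.91 [536.1  93.1 217.7] [-0.355 -0.061 -0.14 ]
0.97 [534.3  92.7 215.4] [-0.37  -0.064 -0.159]
1.03 [532.6  92.4 212.9] [-0.384 -0.066 -0.18 ]
1.09 [531.1  92.2 210.4] [-0.397 -0.069 -0.201]
1.15 [529.7  91.9 207.7] [-0.409 -0.071 -0.223]
1.21 [528.4  91.7 205. ] [-0.419 -0.072 -0.246]
1.27 [527.4  91.5 202.2] [-0.428 -0.074 -0.269]
1.33 [526.5  91.4 199.3] [-0.435 -0.075 -0.293]
1.39 [525.7  91.3 196.4] [-0.442 -0.076 -0.317]
1.45 [525.2  91.2 193.5] [-0.446 -0.077 -0.342]
1.51 [524.8  91.1 190.5] [-0.449 -0.078 -0.367]
1.57 [524.6  91.1 187.5] [-0.451 -0.078 -0.392]
1.63 [524.5  91.1 184.5] [-0.451 -0.078 -0.417]
1.69 [524.7  91.1 181.5] [-0.45  -0.078 -0.442]
1.75 [525.   91.1 178.5] [-0.448 -0.077 -0.466]
```

Request:
apply_moves(delta_pos=[[0, 0, 0], [0, 0, 0], [0, 0, 0], [0, 0, 0], [-0.1, -0.017, -0.1], [-0.2, -0.033, -0.2], [-0.3, -0.05, -0.3], [-0.391, -0.066, -0.393], [-0.391, -0.066, -0.393], [-0.391, -0.066, -0.393]], rot=[[0.013, -0.077, 0], [0.026, -0.153, 0], [0.039, -0.229, 0], [0.039, -0.229, 0], [0.039, -0.229, 0], [0.039, -0.229, 0], [0.039, -0.229, 0], [0.039, -0.229, 0], [0.039, -0.229, 0], [0.039, -0.229, 0]], hand=[0, 0, 0, 0, 0, 0, 0, 0, 0, 0])

```text
time_s: 18.28
ee_pos: [579.9, 100.6, 235.1]
ee_rot: [-180.0, 19.9, -170.2]
force: [-0.3, -0.0, -0.7]
gripper_width: 0.6
gripper_force: 0.0
```

Request:
apply_moves(delta_pos=[[-0.04, -0.007, 0], [-0.08, -0.014, 0], [-0.11, -0.019, 0], [-0.13, -0.022, -0.001], [-0.15, -0.026, -0.007], [-0.174, -0.03, -0.014], [-0.197, -0.034, -0.023], [-0.219, -0.038, -0.033], [-0.241, -0.042, -0.045], [-0.262, -0.045, -0.057]], rot=[[0, 0, 0], [0, 0, 0], [0, 0, 0], [0, 0, 0], [0, 0, 0], [0, 0, 0], [0, 0, 0], [0, 0, 0], [0, 0, 0], [0, 0, 0]], hand=[0, 0, 0, 0, 0, 0, 0, 0, 0, 0])

```text
time_s: 19.12
ee_pos: [547.5, 95.0, 228.1]
ee_rot: [-179.9, 20.1, -170.2]
force: [2.5, 0.5, 3.3]
gripper_width: 0.4
gripper_force: 1.6
```

Request:
apply_moves(delta_pos=[[-0.021, -0.004, -0.015], [-0.04, -0.007, -0.03], [-0.059, -0.01, -0.046], [-0.076, -0.013, -0.064], [-0.093, -0.016, -0.083], [-0.108, -0.019, -0.102], [-0.122, -0.021, -0.123], [-0.135, -0.024, -0.144], [-0.147, -0.026, -0.166]], rot=[[0, 0, 0], [0, 0, 0], [0, 0, 0], [0, 0, 0], [0, 0, 0], [0, 0, 0], [0, 0, 0], [0, 0, 0], [0, 0, 0]], hand=[0, 0, 0, 0, 0, 0, 0, 0, 0])

```text
time_s: 19.87
ee_pos: [529.1, 91.8, 206.9]
ee_rot: [-180.0, 19.9, -170.2]
force: [1.0, -0.3, 1.4]
gripper_width: 0.2
gripper_force: 1.1
```

```bash
python3 - <<'E'
from h import *
np.set_printoptions(precision=1,suppress=True)
s=env.state();print(s['time_s'],s['ee_pos'],s['force'],s['gripper_width'])
fs={n:grab(n) for n in('side','top','wrist')}
for q in ['lid_keeper','lever_tip','hoop_bar']:
    ob=[]
    for n,f in fs.items():
        r=spotter.landmark_of(f,q)
        if r: print(q,n,np.round(r[0]['position'],1),round(r[0]['score'],2)); 
        if r and r[0]['score']>.4: ob.append((f,np.array(r[0]['position'])))
    if len(ob)>1: print('   ',*tri(ob))
cv2.imwrite('pics/c7.png',np.hstack([fs['wrist']['pixels'][100:400,180:480],cv2.resize(fs['side']['pixels'][170:320,210:360],(300,300),interpolation=cv2.INTER_CUBIC)])[...,::-1])
E
```

```text
19.8667 [529.1  91.8 206.9] [ 1.  -0.3  1.4] 0.20512378370067497
lid_keeper side [282.3 262.3] 0.97
lid_keeper top [292.5 190.9] 0.8
lid_keeper wrist [320.3 330.7] 0.67
    [618.1 110.6 157.1] [0.9188362033685132, 1.393367666845196, 1.9281747704014165]
lever_tip side [350.8 219.9] 0.62
lever_tip wrist [315.7 250.6] 0.88
    [497.9  86.  207.2] [0.10997681761704933, 0.36970748635422485]
hoop_bar side [277.8 252.8] 0.73
hoop_bar top [297.  187.6] 0.82
    [622.5 103.6 175.9] [0.4009538251614768, 0.3791362564901787]
```

View pics/c7.png

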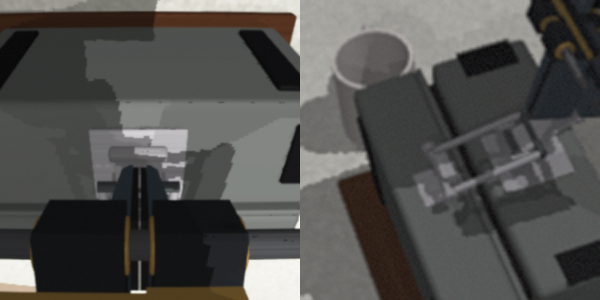

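The hoop stays down at the keeper and the keeper estimate has moved about 7 mm inward, so the catch holds. Continuing past centre.

Request:
apply_moves(delta_pos=[[-0.01, -0.001, -0.023], [-0.019, -0.003, -0.046], [-0.026, -0.004, -0.07], [-0.033, -0.005, -0.094], [-0.037, -0.006, -0.119], [-0.04, -0.007, -0.144], [-0.042, -0.007, -0.169]], rot=[[0, 0, 0], [0, 0, 0], [0, 0, 0], [0, 0, 0], [0, 0, 0], [0, 0, 0], [0, 0, 0]], hand=[0, 0, 0, 0, 0, 0, 0])

```text
time_s: 21.05
ee_pos: [524.1, 91.0, 186.5]
ee_rot: [-180.0, 19.9, -170.2]
force: [0.3, 0.2, -0.3]
gripper_width: 0.6
gripper_force: 0.0
```

Request:
apply_moves(delta_pos=[[0, 0, -0.02], [0, 0, -0.04], [0.001, 0, -0.055], [0.001, 0, -0.055]], rot=[[0, 0, 0], [0, 0, 0], [0, 0, 0], [0, 0, 0]], hand=[0, 0, 0, 0])

```text
time_s: 21.38
ee_pos: [524.6, 91.0, 180.5]
ee_rot: [-180.0, 19.9, -170.2]
force: [-0.1, -0.0, 0.7]
gripper_width: 0.6
gripper_force: 0.4
```

Request:
apply_moves(delta_pos=[[0, 0, -0.008], [0, 0, -0.016], [0, 0, -0.016], [0, 0, -0.016]], rot=[[0, 0, 0], [0, 0, 0], [0, 0, 0], [0, 0, 0]], hand=[0, 0, 0, 0])

```text
time_s: 21.72
ee_pos: [524.8, 91.0, 180.0]
ee_rot: [-180.0, 20.0, -170.2]
force: [-5.7, -0.4, 7.7]
gripper_width: 0.7
gripper_force: 4.3
```

The stop is felt at z = 180.0, where the arc puts θ = 1.72. I'll lift off and check.

Request:
apply_moves(delta_pos=[[0, 0, 0.1], [0, 0, 0.4], [0, 0, 0.7], [0, 0, 1], [-0.3, 0, 1], [-0.6, 0, 1], [-0.6, 0, 1], [-0.6, 0, 1]], rot=[[0, 0, 0], [0, 0, 0], [0, 0, 0], [0, 0, 0], [0, 0, 0], [0, 0, 0], [0, 0, 0], [0, 0, 0]], hand=[0, 0, 0, 0, 0, 0, 0, 0])

```text
time_s: 22.38
ee_pos: [451.7, 91.1, 299.4]
ee_rot: [-180.0, 20.1, -170.1]
force: [0.2, 0.4, -0.0]
gripper_width: 0.5
gripper_force: 0.0
```

```bash
python3 - <<'E'
from h import *
np.set_printoptions(precision=1,suppress=True)
s=env.state();print(s['time_s'],s['ee_pos'],s['force'])
fs={n:grab(n) for n in('side','top','wrist')}
for q in ['lid_keeper','lever_axis','lever_tip','hoop_bar','hoop']:
    ob=[]
    for n,f in fs.items():
        r=spotter.landmark_of(f,q)
        if r: print(q,n,np.round(r[0]['position'],1),round(r[0]['score'],2)); 
        if r and r[0]['score']>.4: ob.append((f,np.array(r[0]['position'])))
    if len(ob)>1: print('   ',*tri(ob))
cv2.imwrite('pics/c8.png',np.hstack([fs['wrist']['pixels'][100:480,120:520],cv2.resize(fs['side']['pixels'][170:360,200:400],(400,380),interpolation=cv2.INTER_CUBIC)])[...,::-1])
E
```

```text
22.3833 [451.7  91.1 299.4] [ 0.2  0.4 -0. ]
lid_keeper side [280.8 262.5] 0.96
lid_keeper top [294.8 193.5] 0.95
lid_keeper wrist [308.4 306.5] 0.86
    [617.5 108.2 154.7] [0.9081089945934935, 1.0140483920284902, 0.3522317483065361]
lever_axis side [317.  240.7] 0.56
lever_axis top [299.1 226.2] 0.68
lever_axis wrist [303.  283.2] 0.88
    [556.5  96.3 181.6] [0.4554927167048055, 1.1356874223257074, 2.3627595625091775]
lever_tip side [352.3 234.6] 0.66
lever_tip top [307.8 258.6] 0.9
lever_tip wrist [301.9 227.3] 0.97
    [498.5  84.4 169.2] [2.839524896165463, 2.3298995911779667, 0.9651212121316449]
hoop_bar side [281.5 256.5] 0.68
hoop_bar top [293.9 192. ] 0.87
    [616.5 108.8 171. ] [0.24651685605631474, 0.2318396990615127]
hoop side [325.6 239.9] 0.62
hoop top [302.1 231.5] 0.75
    [544.7  94.  177.6] [2.1324189524820256, 2.052268022786598]
```

View pics/c8.png

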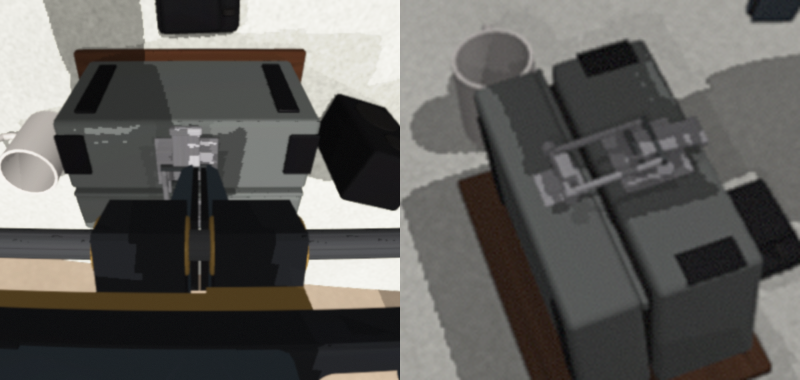

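The lever lies flat, with its tip at z ≈ 169 against 171 expected when home. The hoop is taut on the keeper, and the keeper has come in about 8–10 mm. The mug, mouse and speaker are where they were. Handing in.

```bash
python3 -c "
from workcell import env
print(env.job_done())"
```

```text
the job is handed in; nothing more can be done
None
```

The hoop is hooked on the keeper, the lever is fully home on its stop, and the lid is clamped; the job was handed in at about 22 s with nothing else touched, though no verdict was returned.

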